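Lay the thick bar in the V-blocks

TASK

Three round aluminium bars lie in the wooden stock rack. Lift the thickest one clear of the rack and lay it gently (no dropping) in the groove of the two steel V-blocks, lengthwise along the groove and centred so that it rests on both blocks, then let go. Leave the other two bars lying in the rack.

Things in the scene. Friction and masses are not known exactly. Their poses are not given: they have to be found in the camera images.
- thick_bar_center (a point): plain round aluminium bar, 38 mm diameter, 150 mm long, lying level in one of the rack's three grooves (which one varies). Point: centre of the bar, 57 mm above the table; x axis along the bar. 0.3 to 0.65 kg. Carried near its ends by the rack's two cross boards; the middle 90 mm is free below and on both sides, for the fingers.
- medium_bar_center (a point): plain round aluminium bar, 26 mm diameter, 150 mm long, lying level in one of the rack's three grooves (which one varies). Point: centre of the bar, 48 mm above the table; x axis along the bar. Stays in the rack: a fixed wooden base 150 x 240 x 10 mm with two notched cross boards 24 mm thick, tops 52 mm above the table.
- thin_bar_center (a point): plain round aluminium bar, 18 mm diameter, 150 mm long, lying level in one of the rack's three grooves (which one varies). Point: centre of the bar, 43 mm above the table; x axis along the bar. Stays in the rack, whose parallel 90-degree V grooves are 85 mm apart and 22 mm deep.
- vblocks_seat (a point): where the thick bar's centre belongs, 59 mm above the table, midway between two dark steel V-blocks; x axis along the groove, z up. Blocks: each 30 mm along the groove, 64 mm wide, tops at 54 mm, with a 90-degree V groove 44 mm wide, 22 mm deep; fixed with an 84 mm clear gap (room for fingers) on a fixed steel plate 160 x 80 x 10 mm.
Not all that is in view belongs to the job. What is shaped like the part that bears thick_bar_center but yellow is not meant. What is shaped like the part that bears vblocks_seat but orange is not meant.

How it is judged (in metres and radians):
On the way:
1. the thick bar is held by the fingers, lifted clear of the rack (its centre more than 85 mm above the table) (height (world z) of thick_bar_center above 0.085 m and contact force between the fingers and thick_bar above 0.5 N), for 0.2 s.
At the end, for the whole second after the job is handed in: The thick bar lies at rest in the groove of both V-blocks: its centre within 20 mm of the middle along the groove, 10 mm across and 10 mm in height of the seated place, its axis within 10 degrees of the groove; the medium and thin bars are within 20 mm of where they lay in the rack (x of thick_bar_center in the frame of vblocks_seat between -0.02 and 0.02 m and y of thick_bar_center in the frame of vblocks_seat between -0.01 and 0.01 m and z of thick_bar_center in the frame of vblocks_seat between -0.01 and 0.01 m and angle between the x axis of thick_bar_center and the x axis of vblocks_seat, either way round below 0.17 rad and linear speed of thick_bar below 0.02 m/s and distance of each of medium_bar_center, thin_bar_center from where it was at the start of the episode below 0.02 m); the robot touches nothing.
It fails at once if the medium or the thin bar moved more than 20 mm (distance of any of medium_bar_center, thin_bar_center from where it was at the start of the episode above 0.02 m).
It fails at once if the thick bar dropped into the V-blocks (falling faster than 0.5 m/s there, out of the fingers: a fall of over 12 mm) (distance between thick_bar_center and vblocks_seat below 0.06 m and linear speed of thick_bar above 0.5 m/s and contact force between the fingers and thick_bar below 0.5 N).
It also fails if it takes over 35 s, if anything falls off the work surface, if the arm or the gripper's body presses on something with over 40 N, if the wrist force passes 120 N, or if a joint passes its speed limit or range.

ROBOT

A 6-joint arm with a two-finger parallel gripper is mounted at the origin on the work surface. World frame = base frame: x ahead of the robot, y to its left, z up, the work surface at z = 0. Lengths are in m, angles in degrees, forces in N, time in s.
With the tool pointing down it reaches from about 0.4 to 0.825 m from the base axis. Payload 7 kg.
Tool frame: the origin (TCP) lies midway between the tips of the shut fingers; the grasp point (between the pads) lies 19 mm behind it; z points along the fingers, y is the line along which they close (so a half turn about z gives the same grasp; the last joint's range is limited). The gripper opens to 88 mm and grips with 3 to 60 N. Pads are 19 mm wide; open, the fingers measure 130 mm over their backs; the gripper's body (78 mm by 193 mm) begins 47 mm behind the grasp point.
Start: joints at [86.007, 20.546, 0.682, 0, -70.136, -16.507], TCP at [0.236, 0.632, 0.227] pointing down, gripper open.
Joint ranges: [-176.03, 176.03], [-82.01, 121.73], [-58.28, 71.71], [-173.87, 95.51], [-174.79, -0.11], [-173.66, 173.66]. Speed limits (degrees/s): [136.94, 136.94, 172.46, 180, 180, 180].

INTERFACE

Orientations are given as a 3x3 rotation matrix whose columns are the frame's x, y, z axes.
In Python, from rig import robot gives the robot as it stands. Calls block until the motion is done:
- robot.goto(position, orientation): joint-space move of the TCP to a pose.
- robot.servo_line(position, ori=None, speed=0.15): straight line of the TCP; ori=None keeps the orientation; speed is the mean speed in m/s.
- robot.movej(angles): joint-space move.
- robot.move_gripper(opening): opening from 0.0 (shut) to 1.0 (fully open); the grip force is fixed at half the most; returns when the fingers have stopped.
- robot.dwell(seconds).
- robot.ik(position, orientation): joint angles nearest the present ones, or None.
- robot.grab_frame(name): name is "side" or "top" or "wrist"; returns (picture, depth): 384x512x3 uint8, red, green, blue; 384x512 float32, m along the optical axis (not along the pixel's ray), 0 where there is no reading.
- robot.camera_info(name): a dict with "vfov" (degrees; the focal length in pixels is half the picture's height over the tangent of half this angle, whatever the lens; pixels are square), "cx", "cy" (the principal point, pixels), "view" (4x4, takes a point from world to camera coordinates); the wrist camera has in their place "T_tool_cam" (4x4, takes a point from camera to tool coordinates, whose origin is the TCP and whose axes are the flange's). Camera axes: x right, y down, z forward; pixel columns grow to the right and rows downward; lengths in m; the calibration is good to about 2 mm. A picture is of the moment at which its call begins: read the wrist's pose just before it. camera_info takes no time and is no camera call.
A pose or a line that the arm cannot do raises robot.Unreachable and nothing moves.
- robot.job_done(): hands the job in; it is judged then, once.
Readings, each from a call of its own:
- robot.read_t(): time.
- robot.read_qpos(): joint angles.
- robot.read_qvel(): joint speeds.
- robot.read_effort(): joint torques, N m.
- robot.read_position(): TCP position.
- robot.read_tcp_rot(): TCP orientation.
- robot.read_force(): force on the tool from outside, world axes, zero at the start.
- robot.read_ft_torque(): the same for the moment, N m.
- robot.read_grip_width(): opening from 0.0 (shut) to 1.0 (fully open).
- robot.read_finger_force(): force on a finger pad.
Only numpy, scipy, OpenCV 4.12 (cv2) and the standard library are available. Lean on these libraries where they do the work, as an engineer would, in place of code of your own. Each camera call takes 0.05 s, during which the arm holds its last target. There are 200 camera calls.

## Working session

There is one attempt and no reset: what is moved stays moved. The work goes in short steps, each a Python script; the robot and the scene stay as the last script left them, time stands still between calls to the robot, and variables do not carry over. Pictures are saved under pics/ and viewed, at most 10 in all, crops included, and the job is handed in when it is done.

```bash
ls; mkdir -p pics; python3 - <<'E'
from rig import robot
import cv2,numpy as np
for n in("top","side"):
    p,d=robot.grab_frame(n); np.savez(f"pics/{n}.npz",p=p,d=d); cv2.imwrite(f"pics/{n}.png",p[:,:,::-1])
    i=robot.camera_info(n); print(n,i, (d>0).mean())
E
```

```text
pics
top {'vfov': 54.530327633447264, 'cx': 256.92374533235375, 'cy': 193.77916782510636, 'view': array([[ 0.01413128, -0.99980346,  0.01390477, -0.11927437],
       [-0.9956024 , -0.01535713, -0.09241218,  0.43207535],
       [ 0.09260755, -0.01253772, -0.99562375,  1.11399606],
       [ 0.        ,  0.        ,  0.        ,  1.        ]])} 0.99615478515625
side {'vfov': 53.766926991817414, 'cx': 256.59203258577, 'cy': 190.5464964867479, 'view': array([[-0.97985183, -0.19894359,  0.01765899,  0.43944998],
       [-0.12740845,  0.55452631, -0.82235495,  0.1673974 ],
       [ 0.15380987, -0.8080359 , -0.56870071,  0.82962811],
       [ 0.        ,  0.        ,  0.        ,  1.        ]])} 0.9961903889973959
```

View pics/top.png

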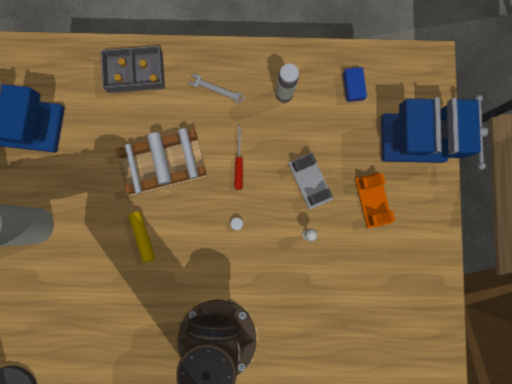

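View pics/side.png

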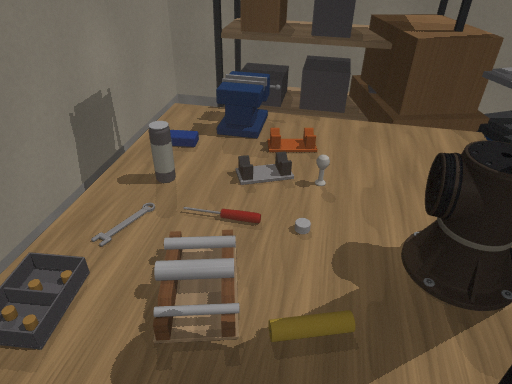

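The top view shows these bars:
- Silver bars in the rack: thin (129,165), thickest (158,158) and medium (187,152).
- Yellow decoy bar: (141,237).

It also shows these blocks:
- Dark V-blocks on a grey plate: (311,180).
- Orange decoy: (375,200).
- Blue vises: not relevant.

I choose the middle silver bar and the grey plate with dark blocks. Next I'll measure both and check them in one crop.

```bash
cat > h.py <<'E'
import numpy as np, cv2
from rig import robot
def cloud(p,d,info,T=None):
    f=p.shape[0]/2/np.tan(np.radians(info["vfov"]/2))
    v,u=np.mgrid[:p.shape[0],:p.shape[1]]
    c=np.dstack([(u-info["cx"])/f*d,(v-info["cy"])/f*d,d,np.ones_like(d)])
    M=np.linalg.inv(info["view"]) if T is None else T
    w=(c@M.T)[:,:,:3]; w[d<=0]=np.nan
    return w
def rect(pts):
    (c,s,a)=cv2.minAreaRect((pts[:,:2]*1000).astype(np.float32))
    if s[0]<s[1]: s=s[::-1]; a+=90
    return np.array(c)/1000,np.round(s,1),(a+90)%180-90,np.median(pts[:,2]),len(pts)
def comps(m,n=15):
    k,l,st,ce=cv2.connectedComponentsWithStats(m.astype(np.uint8))
    return [(l==i,ce[i]) for i in range(1,k) if st[i,4]>=n]
E
python3 - <<'E'
from h import *
W={}
for n in("top","side"):
    z=np.load(f"pics/{n}.npz"); p,d=z["p"],z["d"]; w=cloud(p,d,robot.camera_info(n)); W[n]=w,p
    hsv=cv2.cvtColor(p,cv2.COLOR_RGB2HSV); g=hsv[:,:,1]<60
    box={"top":[(110,120,215,200),(280,140,340,215)],"side":[(145,225,250,335),(225,145,305,190)]}[n]
    for k,(a,b,c,e) in enumerate(box):
        r=np.zeros(g.shape,bool); r[b:e,a:c]=1
        Z=w[:,:,2]
        if k==0: m=r&g&(Z>.035)
        else: m=r&g&(Z>.040)&(Z<.065)
        for q,ce in comps(m): 
            print(n,"bars" if k==0 else "block",ce.round(),*rect(w[q]),"zmax",np.nanpercentile(w[q][:,2],95))
        if k==1:
            q=max(comps(r&g&(Z>.004)),key=lambda t:t[0].sum())[0]; print("  plate all",*rect(w[q]))
    t=w[240:260,230:290] if n=="top" else w[210:220,350:400]
    print("table z",np.nanmedian(t[:,:,2]))
p=W["top"][1]; cv2.imwrite("pics/crop.png",cv2.resize(p[115:220,105:345,::-1],None,fx=3.3,fy=3.3,interpolation=cv2.INTER_CUBIC))
E
```

```text
top bars [187. 153.] [0.55063287 0.09672717] [150.6  25. ] 15.314908027648926 0.05896810626338844 439 zmax 0.06332476737562039
top bars [159. 158.] [0.53285944 0.18050694] [151.   38.1] 15.06855297088623 0.07281828977703375 681 zmax 0.07780531590718387
top bars [133. 168.] [0.50215027 0.25970886] [148.9  17.6] 15.558465003967285 0.050054777078138546 309 zmax 0.05413150501025856
top block [310. 159.] [ 0.5388559  -0.26881577] [30.1 24.7] 26.207223892211914 0.05051002771756252 90 zmax 0.05628975999636018
top block [297. 164.] [ 0.52307782 -0.23407962] [30. 25.] 26.16443634033203 0.05099504326233251 79 zmax 0.057143599723641844
top block [326. 193.] [ 0.43538489 -0.31644809] [30.6 25.9] 19.25629997253418 0.05036899265563943 91 zmax 0.056904716116879306
top block [313. 199.] [ 0.41954895 -0.28156311] [29.5 24.3] 25.06661605834961 0.051613893163858116 76 zmax 0.05650919346943456
  plate all [ 0.47904105 -0.27586627] [158.8  81. ] 24.787090301513672 0.011894990980859887 1323
table z 0.0003959000481287278
side bars [199. 242.] [0.55222888 0.09977124] [149.4  24.1] 15.222471237182617 0.05761405335138847 832 zmax 0.06198032411582069
side bars [194. 269.] [0.5342312  0.18362054] [149.1  33.3] 16.206151962280273 0.07054847806686393 1565 zmax 0.0763599574191487
side bars [196. 309.] [0.50559561 0.26104453] [148.5  19.6] 14.69118595123291 0.049782888992951246 886 zmax 0.0527334034118917
side block [281. 156.] [ 0.43966788 -0.31759479] [31.4 26.3] 41.97676086425781 0.048061623837005796 76 zmax 0.05510302792100372
side block [245. 163.] [ 0.53374719 -0.2513586 ] [64.5 29.1] -65.43856430053711 0.04899121538618445 129 zmax 0.0553682233787135
side block [286. 163.] [ 0.4197937  -0.27414001] [28.  11.5] 20.963144302368164 0.05170210035933093 46 zmax 0.05522690884542464
  plate all [ 0.48231683 -0.27415033] [159.3  82.6] 26.09432029724121 0.011274384291482753 968
table z 0.0005171924869047384
```

View pics/crop.png

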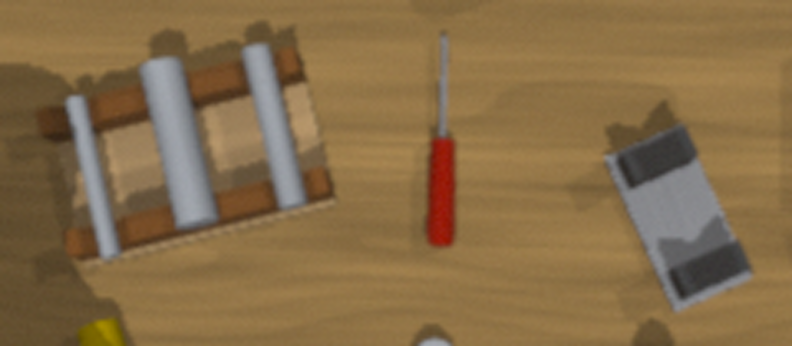

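The crop confirms the choice: the thick bar is between the thin and medium ones, and the dark V-blocks sit on the grey plate. The measured sizes match too: bar 151x38 mm, spacing 85 mm, plate 159x81 mm, blocks 114 mm apart. Next I move above the bar and refine with the wrist camera.

```bash
cat >> h.py <<'E'
def R(a,flip):
    a=np.radians(a)+np.pi*flip; c,s=np.cos(a),np.sin(a)
    return np.array([[c,s,0],[s,-c,0],[0,0,-1.]])
def best(pos,a):
    q0=robot.read_qpos(); o=[]
    for f in(0,1):
        q=robot.ik(pos,R(a,f))
        if q is not None: o.append((np.abs(np.array(q)-q0).max(),f,np.round(q,1)))
    return min(o,key=lambda t:t[0])
def wrist():
    P,r=robot.read_position(),robot.read_tcp_rot()
    T=np.eye(4);T[:3,:3]=r;T[:3,3]=P
    p,d=robot.grab_frame("wrist"); i=robot.camera_info("wrist")
    return p,cloud(p,d,i,T@i["T_tool_cam"])
E
python3 - <<'E'
from h import *
P=[.5335,.182,.20]
b=best(P,15.2);print(b); print(best([.48,-.275,.2],24.8))
robot.goto(P,R(15.2,b[1])); robot.move_gripper(.8); robot.dwell(.3)
print(robot.read_position(),robot.read_force(),robot.read_t())
p,w=wrist(); cv2.imwrite("pics/w1.png",p[:,:,::-1])
g=cv2.cvtColor(p,cv2.COLOR_RGB2HSV)[:,:,1]<60
for q,ce in comps(g&(w[:,:,2]>.035)&(w[:,:,2]<.09),300): print(ce.round(),*rect(w[q]),np.nanpercentile(w[q][:,2],95))
E
```

```text
(np.float64(82.97903708677708), 0, array([ 38.7,  11.2, -15.8,   0. , -62.9,  66.5]))
(np.float64(95.53097834187074), 1, array([ -9.5,  10.2, -17.1,   0. , -62.7, -55.7]))
[0.53350021 0.18195525 0.20001433] [-0.54721347 -0.14550987 -0.73839197] 2.9167
[ 65. 139.] [0.50800946 0.42398587] [186.8 107.2] -30.041595458984375 0.07446409876344945 6476 0.08863307817831921
[259. 178.] [0.53394965 0.17931265] [150.2  41.1] 15.384720802307129 0.07266417147854126 4831 0.07547171446324943
[335. 170.] [0.56272223 0.09825064] [129.   29.7] 15.951761245727539 0.058505044524738536 2761 0.061071451855003955
[183. 171.] [0.51414563 0.263233  ] [128.2  20.1] 15.561504364013672 0.04959969647291007 1765 0.051522392748882054
```

View pics/w1.png

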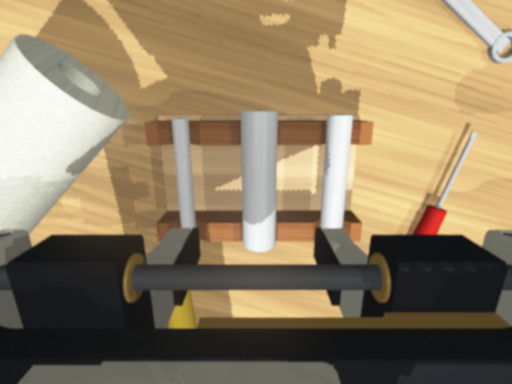

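The wrist view shows the thick bar at (259,178), centred between the two open fingers, with neighbours at (183,171) and (335,170). It agrees with the other views within 2-3 mm. A tall grey cylinder at upper left is well away from the gripper. Now the grasp and lift.

```bash
python3 - <<'E'
from h import *
P=np.array([.5336,.181,.2]); r=R(15.3,0)
robot.goto(P,r)
robot.servo_line([*P[:2],.08],speed=.12); robot.servo_line([*P[:2],.038],speed=.06)
print(robot.read_force())
robot.move_gripper(0.); print("grip",robot.read_grip_width()*88,robot.read_finger_force(),robot.read_force())
robot.servo_line([*P[:2],.10],speed=.06)
print("grip",robot.read_grip_width()*88,robot.read_finger_force(),robot.read_force())
robot.servo_line([*P[:2],.22],speed=.15); robot.dwell(.2)
print("grip",robot.read_grip_width()*88,robot.read_finger_force(),robot.read_force(),robot.read_t())
p,w=wrist(); cv2.imwrite("pics/w2.png",p[:,:,::-1])
p,d=robot.grab_frame("side"); cv2.imwrite("pics/s2.png",p[:,:,::-1])
E
```

```text
[-0.10410265  0.39674992  0.29402423]
grip 37.73514971750402 30.001152455806732 [ 3.29016301 -7.09118534  1.87748199]
grip 37.62245361636823 29.998751878738403 [ 0.19521948  0.37642495 -4.8732113 ]
grip 37.39746811568252 29.998780488967896 [ 0.35155506 -0.03195957 -4.66272037] 8.1833
```

View pics/s2.png

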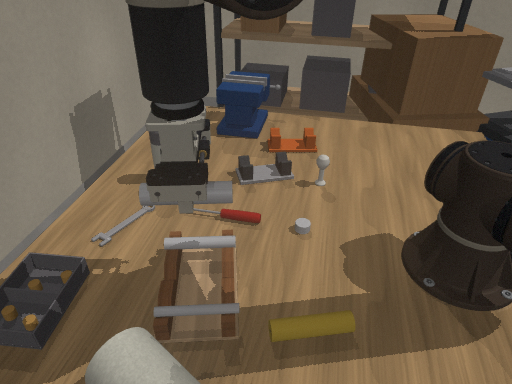

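The side view shows the thick bar held level at about (185,193), and the other two bars undisturbed in the rack at (200,242) and (197,310). Next I carry it above the V-blocks and re-measure the seat with the wrist camera.

```bash
python3 - <<'E'
from h import *
P=[.4800,-.275,.22]
b=best(P,24.8);print(b, robot.read_qpos().round(1) if hasattr(robot.read_qpos(),'round') else robot.read_qpos())
robot.goto(P,R(24.8,b[1])); robot.dwell(.3)
print(robot.read_grip_width()*88,robot.read_force(),robot.read_t())
p,w=wrist(); cv2.imwrite("pics/w3.png",p[:,:,::-1])
hsv=cv2.cvtColor(p,cv2.COLOR_RGB2HSV); g=hsv[:,:,1]<60; Z=w[:,:,2]
near=np.hypot(w[:,:,0]-.48,w[:,:,1]+.275)<.12
for lo,hi in((.046,.062),(.004,.07),(.12,.26)):
    for q,ce in comps(g&near&(Z>lo)&(Z<hi),80): print(lo,ce.round(),*rect(w[q]),np.nanpercentile(w[q][:,2],95))
E
```

```text
(np.float64(57.657983933831616), 0, array([ -9.5,   9.4, -15.4,   0. , -65.2, 124.3])) [ 38.6  10.4 -14.2  -0.  -65.4  66.7]
37.420161366233806 [-0.15541511 -0.08471852 -4.54417288] 10.2667
0.004 [259. 110.] [ 0.54764728 -0.24582796] [78.8 10.8] -65.16485023498535 0.00970556792948074 609 0.05303649356591218
0.12 [256. 196.] [ 0.51342157 -0.25926056] [77.  67.5] 23.738889694213867 0.25418711911002867 12768 0.2572034902422225
0.12 [256. 303.] [ 0.45975882 -0.28308701] [37.6 29.3] -63.83784294128418 0.2546070259368655 1754 0.25707141453238663
```

View pics/w3.png

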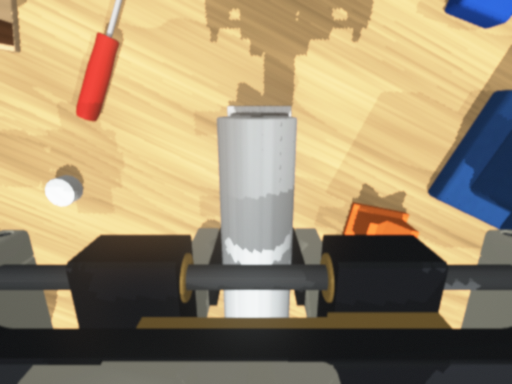

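The wrist view shows the bar at (257,215) in line with the plate's far edge (228-291, 108), within 2 mm across. The bar's far end is 75 mm from the TCP, so it is held at its centre. I lower it until it touches, then release.

```bash
python3 - <<'E'
from h import *
X=[.4799,-.2758]
robot.servo_line([*X,.2],speed=.1); robot.servo_line([*X,.06],speed=.1); robot.servo_line([*X,.045],speed=.03); robot.dwell(.2)
f0=robot.read_force()[2]; print(f0)
z=.045
while z>.0365:
    z-=.001; robot.servo_line([*X,z],speed=.02); robot.dwell(.05)
    f=robot.read_force(); print(round(z,4),f.round(1))
    if f[2]-f0>3: break
robot.move_gripper(.75); print(robot.read_grip_width()*88,robot.read_force(),robot.read_t())
robot.servo_line([*X,.09],speed=.06); robot.servo_line([*X,.25],speed=.15); robot.dwell(.3)
print(robot.read_force(),robot.read_t())
p,d=robot.grab_frame("side"); cv2.imwrite("pics/s4.png",p[140:300,140:340,::-1].repeat(3,0).repeat(3,1))
p,w=wrist(); Z=w[:,:,2]; hsv=cv2.cvtColor(p,cv2.COLOR_RGB2HSV)
near=np.hypot(w[:,:,0]-.48,w[:,:,1]+.275)<.12
for q,ce in comps((hsv[:,:,1]<60)&near&(Z>.06)&(Z<.09),80): print(ce.round(),*rect(w[q]),np.nanpercentile(w[q][:,2],95))
E
```

```text
-5.764667689696484
0.044 [ 0.1 -0.1 -5.8]
0.043 [ 0.4 -0.3 -5.6]
0.042 [ 0.2 -1.5 -4.9]
0.041 [-0.2 -4.4  0. ]
65.67197618099087 [ 0.63992619 -0.37623131  0.16965643] 14.975
[-0.15746285  0.27879779 -0.53801998] 17.4583
[258. 168.] [ 0.48102838 -0.27714932] [149.6  37.3] 24.872318267822266 0.07463287771017202 3659 0.07745427757243033
```

View pics/s4.png

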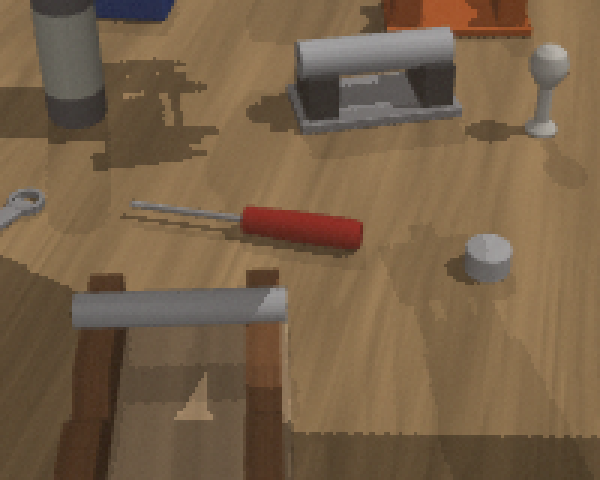

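The crop shows the thick bar lying level across both V-blocks at crop (375,50). It measures at the seat within 2 mm and 24.9°, with its top at 77 mm. The gripper is clear, so I hand the job in.

```bash
python3 -c "
from rig import robot
print(robot.job_done())"
```

```text
the job is handed in; nothing more can be done
None
```

The thick bar is lying in the groove across both V-blocks, centred to about 2 mm by camera measurement and released with the gripper clear; the other two bars were left in the rack, and the job is handed in (no verdict was returned).

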